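Seat the brass dial cover on the indexing fixture

ROBOT

A 7-joint arm with a two-finger parallel gripper is mounted at the origin on the work surface. World frame = base frame: x ahead of the robot, y to its left, z up, the work surface at z = 0. Lengths are in m, angles in rad, forces in N, time in s.
With the tool pointing down it reaches from about 0.4 to 0.85 m from the base axis. Payload 4.5 kg.
Tool frame: the origin (TCP) lies on the centre line of the jaws, within the pads' length; the fingertips stand 14 mm ahead of it and the grasp point (between the pads) lies 5 mm behind it (nose_length is the distance from the TCP to the fingertips, in m); x points along the fingers, y is the direction in which the jaws open and shut, and the axes are right-handed (so a half turn about x gives the same grasp; the last joint's range is limited). The gripper opens to 88 mm and grips with 3 to 60 N. Pads are 18 mm wide; open, the fingers measure 123 mm over their backs; the gripper's body (75 mm by 187 mm) begins 45 mm behind the grasp point.
Start: joints at [-1.298, 0.689, -0.195, 1.565, 0.157, 0.902, -0.215], TCP at [0.148, 0.607, 0.253] pointing down, gripper open.
Joint ranges: [-3.01, 3.01], [-0.46, 2.08], [-1.47, 1.51], [0.13, 2.56], [-1, 4.14], [0.04, 2.09], [-2.66, 2.66]. Speed limits (rad/s): [2.57, 2.57, 3.14, 3.14, 3.14, 3.14, 3.14].

INTERFACE

Orientations are given as a unit quaternion [x, y, z, w].
In Python, from plant import get_state, snapshot, camera_params, finish_job, boxes_of, silhouettes, spot_point, nose_length gives the robot as it stands.
- The arm moves only by the tool apply_moves, never from a script. Its arguments are lists of equal length, an entry for each row: "delta_pos": the shift along the tool's x, y, z in cm, a list of three; "yaw": the turn about the tool's x in rad; "gripper": the opening in per cent of the stroke, from 0 (shut) to 100 (fully open). A call has 1 to 10 rows; each row is the pose to reach, as a shift and turn from the pose measured when the call began, along the tool's axes at that moment; what a row does not reach only later rows make up. A row lasts 1/12 s, in which the tool goes at most 41.7 mm and 7.16 degrees, less where a joint would pass 70% of its speed; a pose out of reach is approached as far as the arm can. A call with a gripper value outside its range is refused whole. The fingers move at their own pace and stop on an object; "force" is the grip in N (left out, the last holds). Time passes only in rows, so rows that repeat a pose let the fingers close. It gives the time, the measured TCP pose, the force and the opening at its end, in the units of the state.
- get_state(): the state, without advancing time (a new reading comes with each control period).
- snapshot(name): name is "side" or "top"; returns the picture (384x512x3 uint8, red, green, blue); there is no depth.
- camera_params(name): a dict with "fovy" (degrees; the focal length in pixels is half the picture's height over the tangent of half this angle, whatever the lens; pixels are square), "cx", "cy" (the principal point, pixels), "position" and "orientation" of the camera in the world. Camera axes: x right, y down, z forward; pixel columns grow to the right and rows downward; lengths in m; the calibration is good to about 2 mm. A picture is of the moment at which its call begins. camera_params takes no time and is no camera call.
- finish_job(): hands the job in, once; it reports no verdict.
Trained networks look in the newest picture that a camera, given by its name, has taken for a name from the list of things; names that differ only in an ending like _2 or _b are one class to them, and where a whole thing is asked for, a point or a joint stands for the part that bears it (a point fixed in the world has none). Each returns a list of dicts, best first, with "score" (0 to 1); they miss things now and then, are a little off and sometimes report something else, mostly with a low value. They report only what shows in the picture. A call takes as long as a camera call. They do not tell look-alikes from the thing itself.
- boxes_of(thing, camera): "bbox" ([left, top, width, height] in pixels, round what is visible of it).
- silhouettes(thing, camera): "mask" (384x512 bool, what is visible of it) and "bbox" ([left, top, width, height] in pixels, round what is visible of it).
- spot_point(thing, camera): "pixel" ([column, row] in pixels: a listed point, or the origin of a listed thing).
The state is a dict: "clock": time; "q": joint angles; "qd": joint speeds; "joint_torque": joint torques, N m; "tool_pos": TCP position; "eef_rot": TCP orientation; "contact_force": force on the tool from outside, world axes, zero at the start; "moment": the same for the moment, N m; "opening": opening from 0.0 (shut) to 1.0 (fully open).
Only numpy, scipy, OpenCV 4.12 (cv2) and the standard library are available. Lean on these libraries where they do the work, as an engineer would, in place of code of your own. Each camera call takes 0.05 s, during which the arm holds its last target.

TASK

Pick up the brass dial cover and lower it, boss up, over the central shaft of the grey indexing fixture, turning it by feel until its rim notch drops over the small upright pin. Then press it fully home, down against the stiff seating ring until it sits flat on the fixture's face, and let go. Be gentle with the fixture, never forcing the cover down on the pin, and leave the other things where they are.

Things in the scene. Friction and masses are not known exactly. Their poses are not given: they have to be found in the camera images.
- cover: Loose brass dial cover, about 0.4 kg, lying flat, boss up, on the dark cast-iron inspection plate (plate top 25 mm above the table). Round flange 72 mm across, 7 mm thick; above it a square boss, 34 mm across flats, sides along the cover's x and y, top 45 mm above the underside. A 16 mm bore runs right through. Origin: centre of the underside; z up; rim notch on the +x side.
- boss (a point): Good place to grip the cover from above: centre of the boss, 33 mm above the cover's underside, best across its y faces (fingers on the +y and -y sides), clear of the flange and of the pin.
- notch (a point): Middle of the cover's only rim notch, at underside level, 29 mm from the cover's axis along its +x. The notch is 8 mm wide, goes right through the flange and is open at the rim, from 23 mm radius outward.
- fixture: Fixed grey round indexing fixture, 100 mm across, two bolted ears along its x axis reaching 70 mm out, standing on the inspection plate. Origin: centre of its underside; z up along the shaft. From its dark flat face (86 mm across, 30 mm above the underside) rise the central shaft, the pin and a proud ring around the shaft. It takes light loads only, never over 50 N.
- seat (a point): Centre of the fixture's face, on the shaft's axis, 30 mm above its underside; the cover's origin comes here when home. Around the shaft an aluminium ring, 34 mm across, stands 4 mm proud of the face; a push of about 9 N (the cover's weight included) slides it flush, where it stays (rubbing can add a few N). So the underside is 4 mm above this point on the proud ring, 0 mm when home.
- pin_circle (a point): Point on the shaft's axis at the height of the pin's top, 9 mm above the face. The pin (6 mm thick, bevelled tip) stands 29 mm from the axis. Its direction is not measured: anywhere from 0.10 to 0.80 rad counter-clockwise (from above) of the fixture's x axis; it holds firm there. A cover not yet notched on the pin rests at this height.
- shaft_top (a point): Top of the fixture's steel shaft (14 mm thick, bevelled tip), 80 mm above the fixture's underside, 50 mm above the face.
- micrometer: Bystander: chrome outside micrometer lying flat on the table beyond the plate, 150 mm long, 18 mm high; origin at the centre of its bow's arc, underside; spindle along x.
- radius_block: Bystander: steel radius block 48 x 24 x 22 mm (one end rounded) on the plate near its middle; origin: underside, midway along; long side along x.
- pin_chuck: Bystander: black pin chuck lying on the table close to the left of the plate, 110 mm long along x, 16 mm high; origin under its square collar.
- ring_gauge: Bystander: plain steel ring, 48 mm outside, 22 mm bore, 18 mm high, on the plate's far part; origin: centre of underside.
- set_block: Bystander: plain light metal block 45 x 75 x 25 mm on the plate's far left corner; origin: centre of underside.
- screwdriver: Bystander: screwdriver lying on the table farther left of the plate, handle towards the robot; origin: underside, about midway.
Mind the look-alikes: they are no part of the job. Several things have the shape of the cover; the one meant has the colours described above.

How it is judged:
On the way, in this order (a step that is already met when the one before it is completed fails the run):
1. the cover is lifted clear of the plate (height (world z) of cover above 0.055 m), for 0.1 s.
2. the cover is on the shaft: within 4 mm of its axis, upright, its underside at least 5 mm below the shaft's top (horizontal distance between cover and seat below 0.004 m and z of cover in the frame of shaft_top below -0.005 m and angle between cover's own z axis and vertical below 0.15 rad), for 0.05 s.
At the end, for the whole second after the job is handed in: The cover sits home on the fixture: its underside less than 1.8 mm above the seat face (notch over the pin, seating ring pushed down), within 3 mm of the shaft's axis, within 0.05 rad of upright, at rest and released (z of cover in the frame of seat below 0.0018 m and horizontal distance between cover and seat below 0.003 m and angle between cover's own z axis and vertical below 0.05 rad and linear speed of cover below 0.01 m/s and contact force between the fingers and cover below 0.1 N); the robot touches nothing.
It fails at once if the fixture (its pin, ring and shaft included) is loaded with more than 50 N (contact force between fixture and anything else above 50 N).
It fails at once if a bystander is moved by more than 20 mm (distance of any of micrometer, radius_block, pin_chuck, ring_gauge, set_block, screwdriver from where it was at the start of the episode above 0.02 m).
It also fails if it takes over 64 s, if anything falls off the work surface, if the arm or the gripper's body presses on something with over 40 N, if the wrist force passes 120 N, or if a joint passes its speed limit or range.

## Working session

There is one attempt and no reset: what is moved stays moved. The work goes in short steps, Python scripts to look and compute and a tool call to move; the robot and the scene stay as the last step left them, time stands still between calls to the robot, and variables do not carry over. Pictures are saved under pics/ and viewed, and the job is handed in when it is done.

Besides the shell and the picture viewer there is one more tool, called after "Emit:" as name(argument=value, ...) on one line, values as JSON. apply_moves: Moves the arm, as the interface text tells. Its arguments: {"type":"object","properties":{"delta_pos":{"type":"array"},"yaw":{"type":"array"},"gripper":{"type":"array"},"force":{"type":"number"}},"required":["delta_pos","yaw","gripper"]}

```bash
ls; mkdir -p pics
python3 - <<'E'
from plant import *
import cv2
for n in ("side","top"):
    im=snapshot(n); cv2.imwrite(f"pics/{n}0.png",im[:,:,::-1]); print(n,camera_params(n))
    for t in ("cover","fixture"):
        print(t,[(b["bbox"],b["score"]) for b in boxes_of(t,n)])
    for t in ("boss","notch","cover","seat","shaft_top","fixture"):
        print(t,[(b["pixel"],round(b["score"],2)) for b in spot_point(t,n)])
print(get_state(), nose_length)
E
```

```text
pics
side {'fovy': 47.29832529208975, 'cx': 253.72675134784578, 'cy': 202.61313928896843, 'position': array([0.52143534, 0.75069997, 0.90141714]), 'orientation': array([-0.00120721,  0.93599068, -0.35196326,  0.00646995])}
cover [([248.2, 157.7, 27.6, 27.8], 0.94), ([313.9, 151.3, 27.9, 24.9], 0.89), ([298.4, 121.1, 27.9, 24.7], 0.65)]
fixture [([227.9, 229.5, 55.3, 38.9], 0.63)]
boss [([263.4, 166.1], 0.89), ([328.5, 156.7], 0.82), ([311.9, 127.0], 0.68), ([276.3, 354.4], 0.22)]
notch [([251.4, 175.5], 0.9), ([311.0, 131.7], 0.7), ([326.8, 161.7], 0.57)]
cover [([259.6, 173.9], 0.92), ([311.2, 138.3], 0.92), ([323.7, 163.3], 0.75)]
seat [([255.4, 241.9], 0.96), ([254.6, 232.2], 0.4)]
shaft_top [([254.2, 230.6], 0.58), ([254.6, 245.2], 0.47)]
fixture [([254.7, 252.6], 0.61)]
top {'fovy': 44.59723989128234, 'cx': 259.8694350098501, 'cy': 188.9714611550361, 'position': array([0.43217296, 0.06492593, 1.41242714]), 'orientation': array([-0.69856255,  0.71364464, -0.03538351,  0.03833659])}
cover [([333.0, 261.1, 26.7, 25.2], 0.91), ([375.6, 249.2, 23.8, 24.7], 0.87), ([308.6, 197.4, 31.8
[... 433 characters left out ...]
39.1, 204.7], 0.58)]
{'clock': 0.9, 'q': array([-1.29822763,  0.68905168, -0.19457133,  1.56531105,  0.15729397,
        0.9025141 , -0.2151082 ]), 'qd': array([ 0.00042161, -0.00051533,  0.00101362, -0.00142886, -0.00064282,
       -0.00040765,  0.00057935]), 'joint_torque': array([ 2.46150978e-05, -5.27489877e+01, -1.26712728e+00, -1.53745973e+01,
       -5.18622017e-02, -8.16721022e-04,  9.32343653e-06]), 'tool_pos': array([0.14781079, 0.60728679, 0.25276922]), 'eef_rot': array([ 0.08425467,  0.70206637, -0.08418678,  0.70208016]), 'contact_force': array([ 0.11493309,  0.67695031, -0.20363351]), 'moment': array([-0.00565071,  0.02536193,  0.00876234]), 'opening': 0.9960102799524532} 0.014
```

Run:
```python
import cv2
a=cv2.imread("pics/side0.png");b=cv2.imread("pics/top0.png")
cv2.imwrite("pics/side0c.png",cv2.resize(a[90:290,190:400],None,fx=3.7,fy=3.0*1 if 0 else 2.95,interpolation=3))
cv2.imwrite("pics/top0c.png",cv2.resize(b[150:310,200:420],None,fx=3.6,fy=3.6,interpolation=3))
```

```text
(no output)
```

View pics/side0.png

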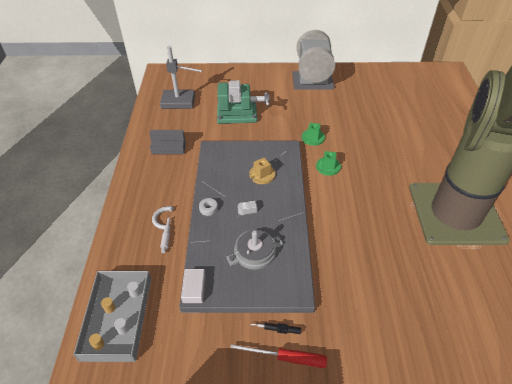

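View pics/top0.png

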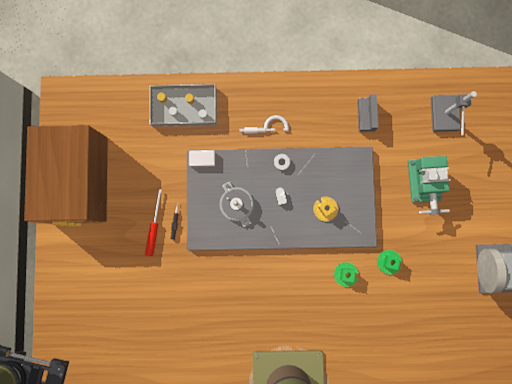

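View pics/side0c.png

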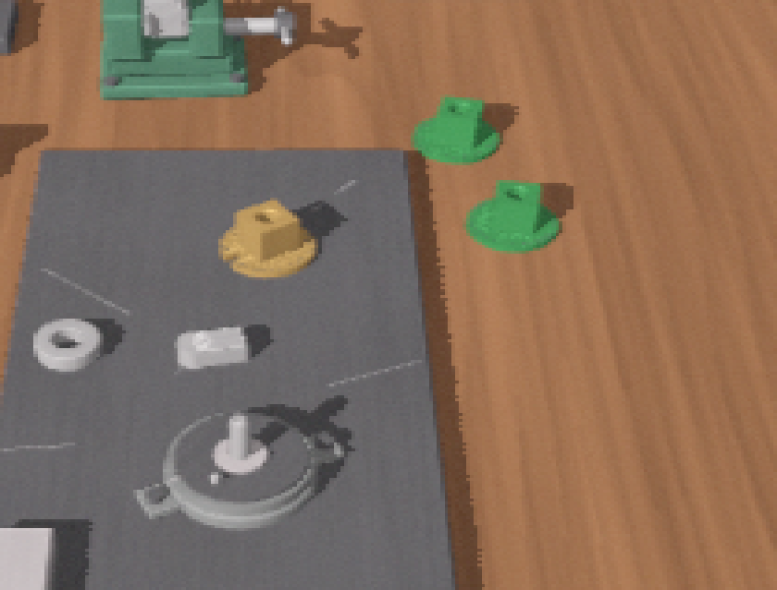

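View pics/top0c.png

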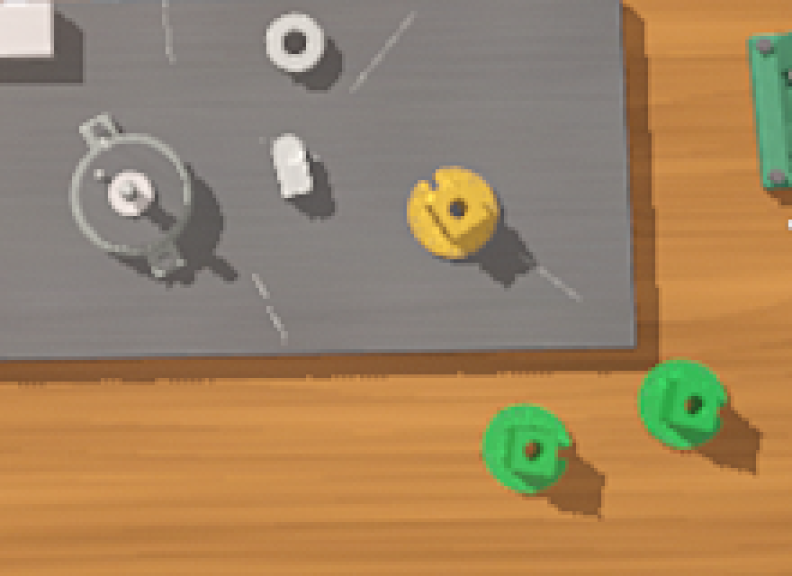

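```bash
cat > h.py <<'E'
import numpy as np, cv2
from scipy.spatial.transform import Rotation as R
from scipy.optimize import minimize
from plant import camera_params
class Cam:
    def __init__(s,n):
        p=camera_params(n); s.f=192/np.tan(np.radians(p["fovy"])/2); s.c=np.array([p["cx"],p["cy"]]); s.t=p["position"]; s.R=R.from_quat(p["orientation"]).as_matrix()
    def proj(s,P):
        q=(np.atleast_2d(P)-s.t)@s.R; return q[:,:2]/q[:,2:]*s.f+s.c
    def at(s,px,z):
        d=s.R@np.array([*((np.array(px)-s.c)/s.f),1]); return s.t+d*(z-s.t[2])/d[2]
C={n:Cam(n) for n in("side","top")}
a=np.linspace(0,2*np.pi,60)
def cyl(r,z0,z1): return np.vstack([np.c_[r*np.cos(a),r*np.sin(a),0*a+z] for z in(z0,z1)])
def box(h,z0,z1): return np.array([[x,y,z] for x in(-h,h) for y in(-h,h) for z in(z0,z1)])
def sil(cam,parts,pos,yaw,S=8,shape=(384,512),roi=None):
    l,t,w,h=roi; m=np.zeros((h*S,w*S),np.uint8); Rz=R.from_euler("z",yaw).as_matrix()
    for p in parts:
        u=(cam.proj(p@Rz.T+pos)-[l,t]+0.5)*S
        cv2.fillConvexPoly(m,cv2.convexHull(np.round(u*16).astype(np.int32)),255,shift=4)
    return cv2.resize(m,(w,h),interpolation=cv2.INTER_AREA)/255.
cover=[cyl(.036,0,.007),box(.017,.007,.045)]
E
python3 - <<'E'
from h import *
rois={"side":(240,145,50,50),"top":(300,185,50,50)}
ms={}
for n in C:
    im=cv2.imread(f"pics/{n}0.png"); hsv=cv2.cvtColor(im,cv2.COLOR_BGR2HSV)
    l,t,w,h=rois[n]; c=im[t:t+h,l:l+w].astype(float)
    sat=(c[...,2]-c[...,0])  # red-blue
    m=np.clip(sat/60,0,1); ms[n]=m; print(n,m.sum())
    cv2.imwrite(f"pics/m_{n}.png",cv2.resize(m*255,None,fx=8,fy=8,interpolation=0))
def cost(v,ns):
    return sum(np.abs(sil(C[n],cover,[v[0],v[1],.025],v[2],roi=rois[n])-ms[n]).sum() for n in ns)
for ns in (["side"],["top"],["side","top"]):
    g=C["top"].at([325,210],.03)
    best=min((minimize(cost,[g[0],g[1],y0],args=(ns,),method="Nelder-Mead",options=dict(initial_simplex=[[g[0]+dx,g[1]+dy,y0+dz] for dx,dy,dz in((0,0,0),(.01,0,0),(0,.01,0),(0,0,.2))])) for y0 in(.3,.7,1.1)),key=lambda r:r.fun)
    print(ns,best.x,best.fun)
for n,px in (("side",(247.8,252)),("top",(227.5,198.3))): print(n,"pin",C[n].at(px,.064))
for n,px in (("side",(254.2,230.6)),("top",(229.5,204.4))): print(n,"shafttop",C[n].at(px,.105))
for n,px in (("side",(255.4,241.9)),("top",(236.6,203.0))): print(n,"seat",C[n].at(px,.055))
E
python3 - <<'E'
import cv2
a=cv2.imread("pics/side0.png");b=cv2.imread("pics/top0.png")
x=cv2.resize(a[222:272,222:287],None,fx=10,fy=10,interpolation=0)
cv2.imwrite("pics/sf.png",x)
cv2.imwrite("pics/tf.png",cv2.resize(b[178:230,212:264],None,fx=10,fy=10,interpolation=0))
E
```

```text
side 522.1666666666667
top 722.15
['side'] [ 0.51465414 -0.1227818   0.60816403] 31.496078431372553
['top'] [ 0.51443192 -0.12314548  0.46940365] 272.0558823529412
['side', 'top'] [ 0.51448915 -0.12294232  0.58402902] 304.1539215686275
side pin [0.54853387 0.16889647 0.064     ]
top pin [0.54829865 0.16320271 0.064     ]
side shafttop [0.53349705 0.13817468 0.105     ]
top shafttop [0.52751578 0.15485321 0.105     ]
side seat [0.5311918  0.13357964 0.055     ]
top seat [0.53479645 0.13759215 0.055     ][ WARN:0@0.923] global loadsave.cpp:1063 imwrite_ Unsupported depth image for selected encoder is fallbacked to CV_8U.
```

View pics/sf.png

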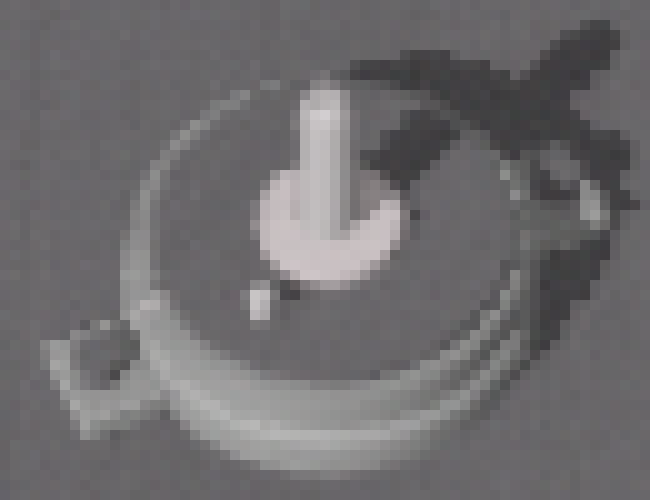

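View pics/tf.png

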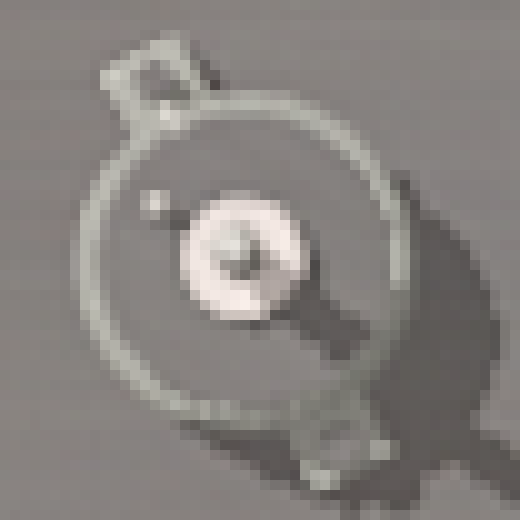

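View pics/m_top.png

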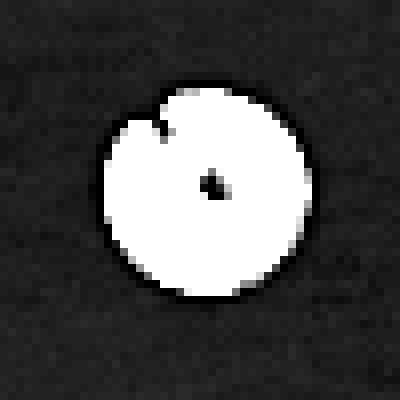

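```bash
cat >> h.py <<'E'
def sub(cam,parts_poly,pos,yaw,roi,S=8):
    """holes: through-holes seen = intersection of projected top & bottom outlines"""
    l,t,w,h=roi; Rz=R.from_euler("z",yaw).as_matrix(); out=None
    for p in parts_poly:
        m=np.zeros((h*S,w*S),np.uint8); u=(cam.proj(p@Rz.T+pos)-[l,t]+0.5)*S
        cv2.fillPoly(m,[np.round(u*16).astype(np.int32)],255,shift=4)
        out=m if out is None else np.minimum(out,m)
    return cv2.resize(out,(w,h),interpolation=cv2.INTER_AREA)/255.
notchp=[np.array([[.023,-.004,z],[.04,-.004,z],[.04,.004,z],[.023,.004,z]]) for z in(0,.007)]
E
python3 - <<'E'
from h import *
rois={"side":(240,145,50,50),"top":(300,185,50,50)}
ms={}
for n in C:
    im=cv2.imread(f"pics/{n}0.png").astype(float); l,t,w,h=rois[n]; c=im[t:t+h,l:l+w]
    s=c[...,2]-c[...,0]; bg=np.median(s[:8]); fg=np.percentile(s,95 if n=='top' else 93)
    m=np.clip((s-bg)/(70-bg),0,1); m[m<.25]=0
    if n=="top": m[20:27,22:32]=1
    ms[n]=m; print(n,bg,fg,m.sum())
def model(n,v):
    p=[v[0],v[1],.025]; s=sil(C[n],cover,p,v[2],roi=rois[n]); b=sil(C[n],cover[1:],p,v[2],roi=rois[n])
    return s-np.minimum(sub(C[n],notchp,p,v[2],rois[n]),np.clip(1-b,0,1))
def cost(v,ns): return sum(((model(n,v)-ms[n])**2).sum() for n in ns)
for ns in (["side"],["top"],["side","top"]):
    g=[.5145,-.123]
    best=min((minimize(cost,[g[0],g[1],y0],args=(ns,),method="Nelder-Mead",options=dict(initial_simplex=[[g[0]+dx,g[1]+dy,y0+dz] for dx,dy,dz in((0,0,0),(.005,0,0),(0,.005,0),(0,0,.2))])) for y0 in(.4,.6,.8)),key=lambda r:r.fun)
    print(ns,best.x,best.fun)
# fixture
rf={"side":(222,222,65,50),"top":(212,178,52,52)}
mf={};wt={}
for n in C:
    im=cv2.imread(f"pics/{n}0.png").astype(float); l,t,w,h=rf[n]; c=im[t:t+h,l:l+w]
    g=c.mean(2); print(n,np.round(np.percentile(g,[10,50,90,99])), )
    bgv=np.median(g[23:28,18:24] if n=="side" else g[30:38,15:25]); fgv=190
    m=np.clip((g-bgv-10)/(fgv-bgv-30),0,1); W=np.zeros_like(m)
    if n=="side": W[6:31,24:44]=1; W[6:22,35:44]=0; W[27:,:29]=0
    else: W[17:34,16:33]=1; W[17:23,16:19]=0; m[22:29,20:28]=1; W[30:34,28:]=0
    mf[n]=m;wt[n]=W; cv2.imwrite(f"pics/mf_{n}.png",cv2.resize((m*200+W*55),None,fx=8,fy=8,interpolation=0).astype(np.uint8))
ring=[cyl(.017,.055,.059),cyl(.007,.055,.102),cyl(.005,.10,.105)]
def cf(v,ns): return sum((wt[n]*(sil(C[n],ring,[v[0],v[1],0],0,roi=rf[n])-mf[n])**2).sum() for n in ns)
for ns in (["side"],["top"],["side","top"]):
    r=minimize(cf,[.532,.138],args=(ns,),method="Nelder-Mead",options=dict(initial_simplex=[[.532,.138],[.537,.138],[.532,.143]])); print(ns,r.x,r.fun)
for n,px in (("side",(222+25.6,222+29.0)),("top",(212+15.4,178+20.2))): print(n,"pin",C[n].at(px,.0635))
# ears
for n,A,B in(("top",(212+15.5,178+8.),(212+34.,178+43.)),):
    A=C[n].at(A,.035);B=C[n].at(B,.035);print(A,B,np.arctan2(*(A-B)[1::-1]),np.linalg.norm(A-B),(A+B)/2)
E
```

```text
side -1.0 95.0 504.7887323943662
top 7.0 160.0 501.984126984127
['side'] [ 0.51510328 -0.12267617  0.5981562 ] 5.419237961136977
['top'] [ 0.51498411 -0.1225622   0.55885464] 19.84324222063553
['side', 'top'] [ 0.51498775 -0.12256819  0.55904931] 25.656645094354495
side [ 84. 104. 150. 195.]
top [ 92. 130. 158. 229.]
['side'] [0.53363363 0.14028905] 6.307862126129349
['top'] [0.53464979 0.14089983] 6.224743621033446
['side', 'top'] [0.53383483 0.14053138] 13.769882718235396
side pin [0.54905773 0.16574468 0.0635    ]
top pin [0.5486381  0.16352437 0.0635    ]
[0.58733989 0.16480884 0.035     ] [0.48272105 0.1118908  0.035     ] 0.4682906939366556 0.11724086846492475 [0.53503047 0.13834982 0.035     ]
```

Run:
```python
import cv2,numpy as np
a=cv2.imread("pics/mf_side.png");b=cv2.imread("pics/mf_top.png");h=max(a.shape[0],b.shape[0])
p=lambda x:cv2.copyMakeBorder(x,0,h-x.shape[0],0,0,0)
x=cv2.resize(np.hstack([p(a),p(b)]),None,fx=.8,fy=.8);cv2.imwrite("pics/mf.png",x)
```

```text
(no output)
```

View pics/mf.png

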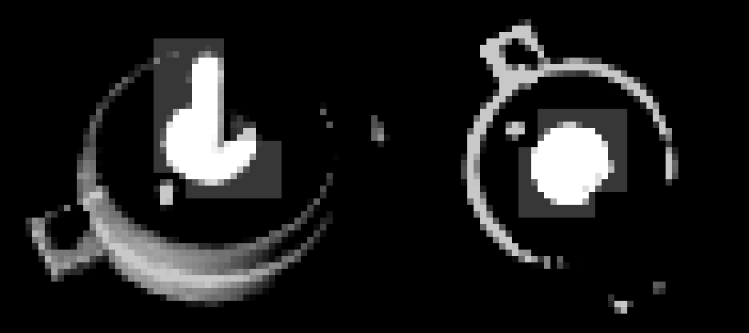

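```bash
cat >> h.py <<'E'
def plan(pos,yawy,st):
    """shift in tool cm, yaw rad so tool y axis points at world angle yawy (mod pi)"""
    M=R.from_quat(st["eef_rot"]).as_matrix(); d=M.T@(np.array(pos)-st["tool_pos"])*100
    cur=np.arctan2(M[1,1],M[0,1]); dy=(yawy-cur+np.pi/2)%np.pi-np.pi/2
    return np.round(d,2),"yaw about x",round(-dy,3) if M[2,0]<0 else dy,"cur",round(cur,3),M[:,0].round(4)
E
python3 - <<'E'
from h import *; from plant import get_state
s=get_state(); print(plan([.515,-.1226,.15],.57+np.pi/2,s)); M=R.from_quat(s["eef_rot"]).as_matrix(); print(M.round(3))
E
```

```text
(array([ 10.27, -62.23,  52.94]), 'yaw about x', np.float64(-0.809), 'cur', np.float64(1.332), array([ 0.e+00,  1.e-04, -1.e+00]))
[[ 0.     0.237  0.972]
 [ 0.     0.972 -0.237]
 [-1.     0.     0.   ]]
```

Emit:
apply_moves(delta_pos=[[0,-3.1,2.65],[0,-6.2,5.3],[0,-9.3,7.95],[0,-12.4,10.6],[0,-15.5,13.25],[0,-18.6,15.9],[0,-21.7,18.55],[0,-24.8,21.2],[0,-27.9,23.85],[0,-31,26.5]], yaw=[-0.08,-0.16,-0.24,-0.32,-0.4,-0.48,-0.56,-0.64,-0.72,-0.8], gripper=[100,100,100,100,100,100,100,100,100,100])

```text
clock: 1.73
tool_pos: [0.3327, 0.2418, 0.253]
eef_rot: [-0.197, 0.679, 0.197, 0.679]
contact_force: [1.5, -0.1, -0.1]
opening: 1.001
```

Run:
```python
from h import *; from plant import get_state
s=get_state(); print(plan([.515,-.1226,.15],.57+np.pi/2,s),s["q"],s["clock"])
```

```text
(array([ 10.29, -40.53,  -4.14]), 'yaw about x', np.float64(-0.004), 'cur', np.float64(2.136), array([ 8.e-04,  4.e-04, -1.e+00])) [-0.40371947  0.45132179 -0.4891682   2.16308548  0.36885111  0.60554648
  0.97837394] 1.7333
```

Emit:
apply_moves(delta_pos=[[0.5,-4,-0.4],[1.5,-8,-0.8],[2.5,-12,-1.2],[3.5,-16,-1.6],[4.5,-20,-2.1],[5.5,-24,-2.5],[6.5,-28,-2.9],[7.5,-32,-3.3],[8.5,-36,-3.7],[9.5,-39.8,-4.1]], yaw=[0,0,0,0,0,0,0,0,0,0], gripper=[100,100,100,100,100,100,100,100,100,100])

```text
clock: 2.57
tool_pos: [0.5123, -0.1188, 0.1575]
eef_rot: [-0.197, 0.679, 0.197, 0.68]
contact_force: [0.8, -0.5, 0.3]
opening: 1.001
```

Run:
```python
from h import *; from plant import get_state
s=get_state(); print(plan([.515,-.1226,.053],.57+np.pi/2,s),s["q"],s["clock"])
```

```text
(array([ 1.045e+01, -4.600e-01,  1.000e-02]), 'yaw about x', np.float64(-0.006), 'cur', np.float64(2.135), array([ 0.0014,  0.    , -1.    ])) [ 0.41364364  0.73550718 -0.4520546   1.94513066  0.55907855  0.58514267
  1.72288612] 2.5667
```

Emit:
apply_moves(delta_pos=[[1,-0.46,0],[3,-0.46,0],[6,-0.46,0],[8.5,-0.46,0],[9.8,-0.46,0],[10.45,-0.46,0],[10.45,-0.46,0],[10.45,-0.46,0]], yaw=[0,0,0,0,0,0,0,0], gripper=[100,100,100,100,100,100,100,100])

```text
clock: 3.23
tool_pos: [0.5153, -0.1224, 0.0534]
eef_rot: [-0.197, 0.678, 0.197, 0.68]
contact_force: [1.2, -0.5, 0.3]
opening: 1.001
```

Run:
```python
from h import *; from plant import *
for n in("side","top"):
    im=snapshot(n); p=C[n].proj([.515,-.1226,.05])[0]; l,t=int(p[0])-32,int(p[1])-32
    cv2.imwrite(f"pics/g1_{n}.png",cv2.resize(im[t:t+64,l:l+64,::-1],None,fx=6,fy=6,interpolation=3))
a=np.hstack([cv2.imread(f"pics/g1_{n}.png") for n in C]); cv2.imwrite("pics/g1.png",a)
s=get_state(); print(plan([.515,-.1226,.053],.57+np.pi/2,s),s["contact_force"],s["tool_pos"])
```

```text
(array([ 0.11,  0.04, -0.06]), 'yaw about x', np.float64(-0.006), 'cur', np.float64(2.135), array([ 3.4e-03, -1.0e-04, -1.0e+00])) [ 0.02916367  0.06627538 -0.91698805] [ 0.51569618 -0.12262301  0.05406446]
```

View pics/g1.png

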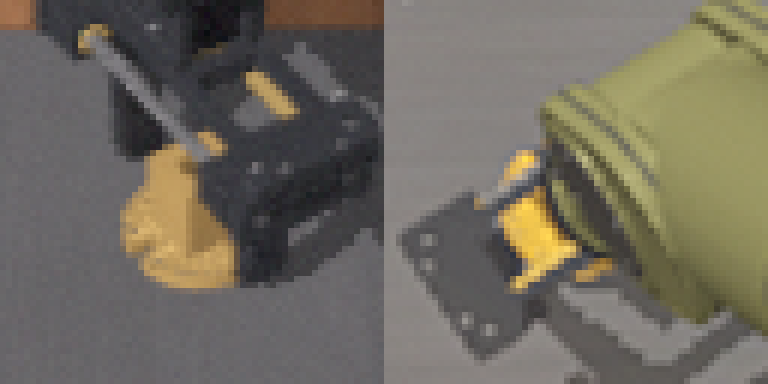

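Emit:
apply_moves(delta_pos=[[0.1,0,0],[0.1,0,0],[0.1,0,0],[0.1,0,0],[0.1,0,0],[0.1,0,0],[0.1,0,0],[0.1,0,0]], yaw=[0,0,0,0,0,0,0,0], gripper=[20,20,20,20,20,20,20,20], force=30)

```text
clock: 4.0
tool_pos: [0.5157, -0.1227, 0.053]
eef_rot: [-0.197, 0.678, 0.197, 0.68]
contact_force: [-0.2, 0.6, -0.8]
opening: 0.418
```

Run:
```python
from h import *; from plant import *
s=get_state(); print(s["contact_force"],s["moment"],s["tool_pos"],s["opening"]*88)
```

```text
[-0.21637118  0.61952527 -0.82116328] [0.32555078 0.19627015 0.02793284] [ 0.51568723 -0.1226533   0.05304034] 36.74367984055706
```

Emit:
apply_moves(delta_pos=[[0,0,0],[0,0,0],[0,0,0],[0,0,0]], yaw=[0,0,0,0], gripper=[20,20,20,20])

```text
clock: 4.33
tool_pos: [0.5155, -0.1223, 0.053]
eef_rot: [-0.197, 0.678, 0.197, 0.68]
contact_force: [-0.7, 2.1, 1.0]
opening: 0.385
```

Emit:
apply_moves(delta_pos=[[-0.5,0,0],[-2,0,0],[-4,0,0],[-6,0,0],[-8,0,0],[-10,0,0],[-11,0,0],[-11,0,0],[-11,0,0]], yaw=[0,0,0,0,0,0,0,0,0], gripper=[20,20,20,20,20,20,20,20,20])

```text
clock: 5.08
tool_pos: [0.5149, -0.1227, 0.1628]
eef_rot: [-0.197, 0.678, 0.196, 0.68]
contact_force: [0.3, -0.1, -4.8]
opening: 0.382
```

Run:
```python
from h import *; from plant import *
s=get_state(); print(s["contact_force"],s["moment"],s["tool_pos"],s["opening"]*88)
print(plan([.534,.1405,.17],.99+np.pi/2,s),s["q"])
```

```text
[ 0.2866422  -0.06072676 -4.77262816] [0.05160508 0.03926476 0.0072439 ] [ 0.51493242 -0.1227359   0.16281358] 33.65043157907769
(array([-0.71, 21.23, 15.69]), 'yaw about x', np.float64(-0.426), 'cur', np.float64(2.135), array([ 0.0029, -0.    , -1.    ])) [ 0.42836798  0.73154315 -0.46612669  1.93227827  0.5563395   0.60433454
  1.73293495]
```

Emit:
apply_moves(delta_pos=[[-0.2,1.5,1],[-0.4,4,3],[-0.7,6.8,5],[-0.7,9.8,7.2],[-0.7,12.8,9.4],[-0.7,15.8,11.6],[-0.7,18.4,13.6],[-0.7,20.4,15.1],[-0.7,21.2,15.7],[-0.7,21.2,15.7]], yaw=[-0.02,-0.08,-0.14,-0.2,-0.26,-0.32,-0.38,-0.42,-0.426,-0.426], gripper=[20,20,20,20,20,20,20,20,20,20])

```text
clock: 5.92
tool_pos: [0.5334, 0.1439, 0.1687]
eef_rot: [-0.337, 0.621, 0.338, 0.622]
contact_force: [0.0, 0.3, -4.3]
opening: 0.385
```

Emit:
apply_moves(delta_pos=[[0,0,0],[0,0,0],[0,0,0]], yaw=[0,0,0], gripper=[20,20,20])

```text
clock: 6.17
tool_pos: [0.5331, 0.1415, 0.168]
eef_rot: [-0.336, 0.622, 0.336, 0.622]
contact_force: [-0.7, -0.4, -4.8]
opening: 0.382
```

Run:
```python
from h import *; from plant import *
for n in("side","top"):
    im=snapshot(n); cv2.imwrite(f"pics/h1_{n}.png",im[:,:,::-1]); p=C[n].proj([.534,.1405,.1])[0]; l,t=int(p[0])-32,int(p[1])-32
    cv2.imwrite(f"pics/g2_{n}.png",cv2.resize(im[t:t+64,l:l+64,::-1],None,fx=6,fy=6,interpolation=3)); print(l,t)
a=np.hstack([cv2.imread(f"pics/g2_{n}.png") for n in C]); cv2.imwrite("pics/g2.png",a)
s=get_state(); print(s["contact_force"],s["moment"],s["tool_pos"])
print(plan([.534,.1405,.17],.99+np.pi/2,s),s["q"])
```

```text
221 200
202 170
[ 0.88036534 -0.32057432 -3.79499586] [ 0.08620222  0.05719421 -0.02642288] [0.53342318 0.14197652 0.16842434]
(array([-0.16, -0.13, -0.09]), 'yaw about x', np.float64(0.002), 'cur', np.float64(2.563), array([ 7.e-04,  8.e-04, -1.e+00])) [-0.01932957  0.76077605 -0.55160251  1.85714506  0.59948962  0.69420808
  1.64119076]
```

View pics/g2.png

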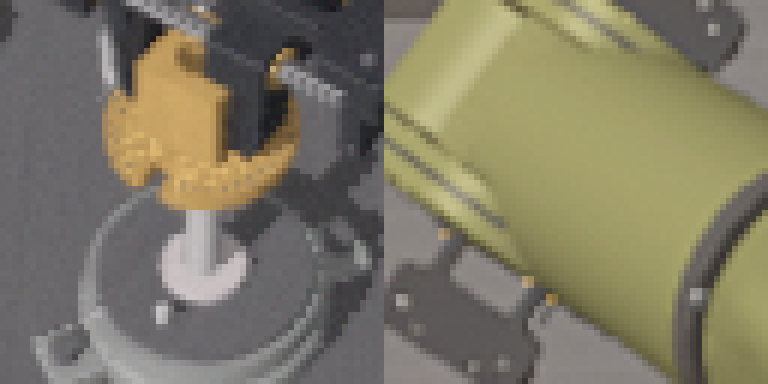

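```bash
cat > fit.py <<'E'
from h import *
import sys
def fit(png,zc,guess,yaw,show=None):
    n="side"; im=cv2.imread(png).astype(float)
    p=C[n].proj([guess[0],guess[1],zc])[0]; l,t=int(p[0])-25,int(p[1])-25; roi=(l,t,50,50)
    c=im[t:t+50,l:l+50]; s=c[...,2]-c[...,0]; m=np.clip((s+1)/60,0,1); m[m<.3]=0
    W=np.zeros_like(m); fl=sil(C[n],cover[:1],[*guess,zc],yaw,roi=roi)
    # region: around lower outline of flange
    cy=p[1]-t; W[int(cy)-3:,:]=1
    dark=(c.mean(2)<70); dark=cv2.dilate(dark.astype(np.uint8),np.ones((3,3)))>0; W[dark]=0
    def cost(v):
        q=[v[0],v[1],zc]; s=sil(C[n],cover,q,yaw,roi=roi); b=sil(C[n],cover[1:],q,yaw,roi=roi)
        mod=s-np.minimum(sub(C[n],notchp,q,yaw,roi),np.clip(1-b,0,1)); return (W*(mod-m)**2).sum()
    r=minimize(cost,guess,method="Nelder-Mead",options=dict(initial_simplex=[[guess[0],guess[1]],[guess[0]+.004,guess[1]],[guess[0],guess[1]+.004]]))
    if show: cv2.imwrite(show,cv2.resize((m*150+W*100).astype(np.uint8),None,fx=8,fy=8,interpolation=0))
    return r.x,r.fun
E
python3 - <<'E'
from fit import *
for z in(.138,.1395,.141): print(z,fit("pics/h1_side.png",z,[.5333,.1417],.99,"pics/fw.png"))
E
```

```text
0.138 (array([0.5334945 , 0.13874494]), np.float64(3.579515570934255))
0.1395 (array([0.53338573, 0.13975593]), np.float64(3.4193771626297575))
0.141 (array([0.53348287, 0.1408964 ]), np.float64(3.3446876201460976))
```

View pics/fw.png

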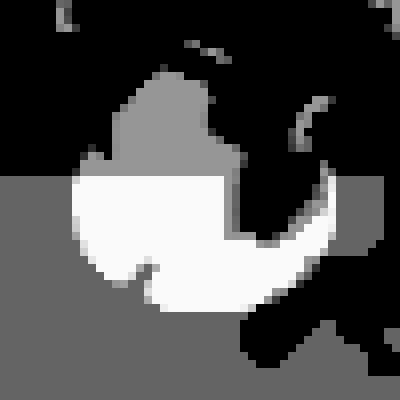

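Run:
```python
from h import *; from plant import *
s=get_state(); print(s["tool_pos"],plan([.5338,.1412,.139],.99+np.pi/2,s))
```

```text
[0.53342318 0.14197652 0.16842434] (array([ 2.94, -0.07, -0.05]), 'yaw about x', np.float64(0.002), 'cur', np.float64(2.563), array([ 7.e-04,  8.e-04, -1.e+00]))
```

Emit:
apply_moves(delta_pos=[[0.5,-0.07,-0.05],[1.2,-0.07,-0.05],[2,-0.07,-0.05],[2.6,-0.07,-0.05],[2.9,-0.07,-0.05],[2.9,-0.07,-0.05],[2.9,-0.07,-0.05]], yaw=[0,0,0,0,0,0,0], gripper=[20,20,20,20,20,20,20])

```text
clock: 6.85
tool_pos: [0.5336, 0.1414, 0.1392]
eef_rot: [-0.336, 0.622, 0.337, 0.622]
contact_force: [0.1, 0.3, -4.7]
opening: 0.386
```

Run:
```python
from fit import *; from plant import *
im=snapshot("side"); cv2.imwrite("pics/h2_side.png",im[:,:,::-1])
s=get_state(); print(s["contact_force"],s["moment"],s["tool_pos"]); tp=s["tool_pos"]
print(fit("pics/h2_side.png",tp[2]-.0285,list(tp[:2]),.99))
# shaft columns below cover, compare with original
for f in("side0","h2_side"):
    g=cv2.imread(f"pics/{f}.png").astype(float).mean(2)
    for r in (238,240,242): print(f,r,g[r,248:262].round())
print(plan([.5338,.1412,.130],.99+np.pi/2,s))
cv2.imwrite("pics/g3.png",cv2.resize(im[200:270,221:285,::-1],None,fx=8,fy=8,interpolation=3))
```

```text
[ 0.70383806  0.35944141 -4.23969718] [ 0.02142937  0.06882077 -0.01477985] [0.53382159 0.14147907 0.13943635]
(array([0.53389603, 0.13985715]), np.float64(3.291088043060361))
side0 238 [102. 101. 102. 125. 178. 191. 187. 170. 143. 111.  86.  68.  65.  67.]
side0 240 [122. 180. 194. 182. 186. 191. 186. 170. 143. 114. 122. 129. 117.  81.]
side0 242 [182. 191. 191. 178. 185. 191. 186. 171. 139. 113. 126. 130. 180. 173.]
h2_side 238 [138. 146. 148. 154. 150. 147. 144. 147. 149. 145. 148. 156. 139. 139.]
h2_side 240 [150. 154. 153. 149. 155. 148. 145. 138. 144. 145. 141. 138. 128. 121.]
h2_side 242 [179. 184. 174. 165. 152. 147. 145. 145. 140. 129. 133. 131. 181. 173.]
(array([ 0.94, -0.01, -0.03]), 'yaw about x', np.float64(0.003), 'cur', np.float64(2.563), array([ 8.e-04,  1.e-03, -1.e+00]))
```

View pics/g3.png

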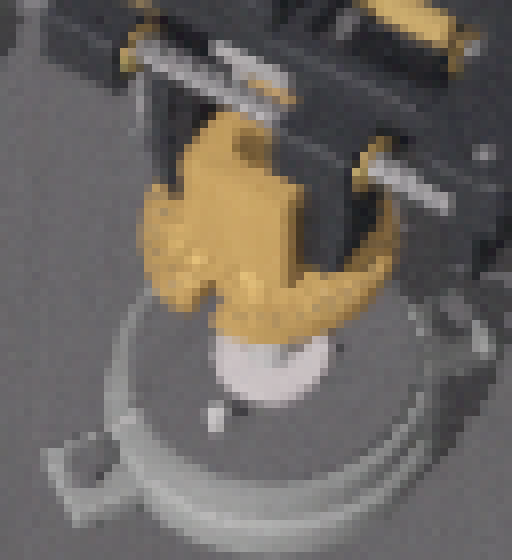

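Emit:
apply_moves(delta_pos=[[0.2,0,0],[0.4,0,0],[0.55,0,0],[0.7,0,0],[0.8,0,0],[0.9,0,0]], yaw=[0,0,0,0,0,0], gripper=[20,20,20,20,20,20])

```text
clock: 7.4
tool_pos: [0.5338, 0.1415, 0.1303]
eef_rot: [-0.337, 0.621, 0.337, 0.622]
contact_force: [-1.5, 0.7, -4.2]
opening: 0.382
```

Emit:
apply_moves(delta_pos=[[0.15,0,0],[0.3,0,0],[0.45,0,0],[0.6,0,0],[0.6,0,0]], yaw=[0,0,0,0,0], gripper=[20,20,20,20,20])

```text
clock: 7.82
tool_pos: [0.5337, 0.1414, 0.124]
eef_rot: [-0.337, 0.622, 0.337, 0.622]
contact_force: [-0.5, 0.6, -4.2]
opening: 0.383
```

Run:
```python
from fit import *; from plant import *
s=get_state(); print(s["contact_force"],s["moment"],s["tool_pos"])
```

```text
[-0.53660936  0.57593382 -4.22367027] [0.10172995 0.01522349 0.01307405] [0.53367759 0.14138086 0.12398815]
```

Emit:
apply_moves(delta_pos=[[0.3,0,0],[0.6,0,0],[0.9,0,0],[1.2,0,0],[1.5,0,0],[1.8,0,0],[2.1,0,0],[2.4,0,0],[2.7,0,0],[2.7,0,0]], yaw=[0,0,0,0,0,0,0,0,0,0], gripper=[20,20,20,20,20,20,20,20,20,20])

```text
clock: 8.65
tool_pos: [0.5333, 0.1413, 0.0964]
eef_rot: [-0.337, 0.622, 0.337, 0.622]
contact_force: [0.3, 0.2, -5.0]
opening: 0.38
```

Run:
```python
from fit import *; from plant import *
s=get_state(); print(s["contact_force"],s["moment"],s["tool_pos"])
im=snapshot("side"); cv2.imwrite("pics/h3_side.png",im[:,:,::-1])
cv2.imwrite("pics/g4.png",cv2.resize(im[210:280,221:285,::-1],None,fx=8,fy=8,interpolation=3))
```

```text
[ 0.27098337  0.15590807 -4.95888456] [0.02853641 0.09252163 0.0139596 ] [0.53334789 0.1412906  0.09635683]
```

View pics/g4.png

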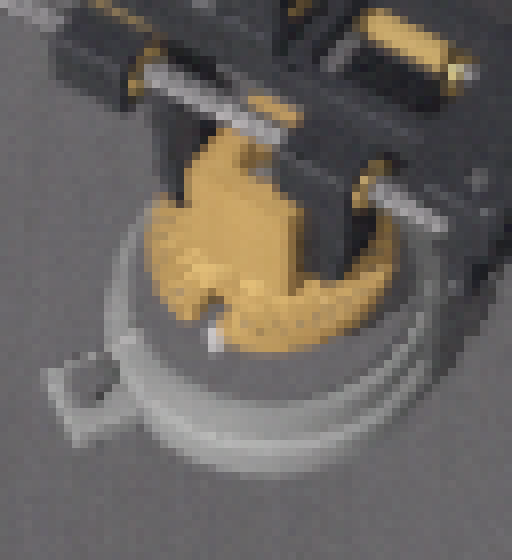

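Emit:
apply_moves(delta_pos=[[0.1,0,0],[0.2,0,0],[0.3,0,0],[0.4,0,0],[0.5,0,0],[0.55,0,0],[0.6,0,0]], yaw=[0,0,0,0,0,0,0], gripper=[20,20,20,20,20,20,20])

```text
clock: 9.28
tool_pos: [0.5335, 0.1413, 0.0906]
eef_rot: [-0.337, 0.622, 0.337, 0.622]
contact_force: [-0.6, -0.5, -4.3]
opening: 0.382
```

Run:
```python
from fit import *; from plant import *
s=get_state(); print(s["contact_force"],s["moment"],s["tool_pos"])
im=snapshot("side"); cv2.imwrite("pics/h4_side.png",im[:,:,::-1])
cv2.imwrite("pics/g5.png",cv2.resize(im[210:280,221:285,::-1],None,fx=8,fy=8,interpolation=3))
```

```text
[-0.59758886 -0.47397549 -4.3184793 ] [ 0.10486335  0.07895666 -0.00692104] [0.5334574  0.14134157 0.0905787 ]
```

View pics/g5.png

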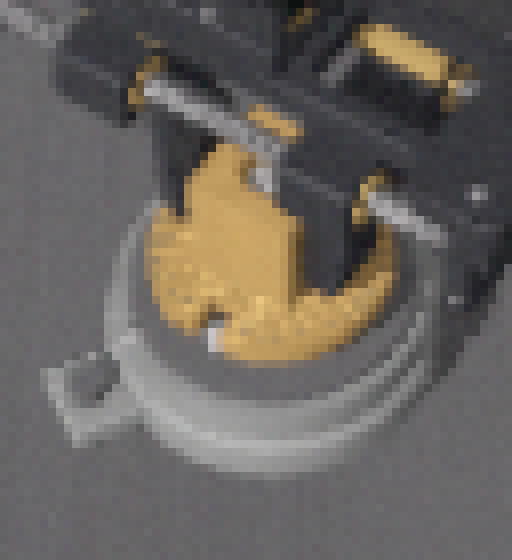

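Emit:
apply_moves(delta_pos=[[0.08,0,0],[0.16,0,0],[0.24,0,0],[0.24,0,0]], yaw=[0,0,0,0], gripper=[20,20,20,20])

```text
clock: 9.67
tool_pos: [0.5333, 0.1413, 0.0879]
eef_rot: [-0.337, 0.622, 0.337, 0.622]
contact_force: [-0.2, 0.4, -4.2]
opening: 0.384
```

Emit:
apply_moves(delta_pos=[[0.05,0,0],[0.1,0,0],[0.1,0,0]], yaw=[0,0,0], gripper=[20,20,20])

```text
clock: 9.92
tool_pos: [0.5334, 0.1413, 0.0871]
eef_rot: [-0.337, 0.622, 0.337, 0.622]
contact_force: [0.8, 0.4, -2.9]
opening: 0.384
```

Emit:
apply_moves(delta_pos=[[0.05,0,0],[0.1,0,0],[0.1,0,0],[0.1,0,0]], yaw=[0,0,0,0], gripper=[20,20,20,20])

```text
clock: 10.25
tool_pos: [0.5334, 0.1413, 0.0865]
eef_rot: [-0.337, 0.622, 0.337, 0.622]
contact_force: [-2.1, -1.4, 4.2]
opening: 0.383
```

Emit:
apply_moves(delta_pos=[[0.05,0,0],[0.1,0,0],[0.1,0,0],[0.1,0,0]], yaw=[0,0,0,0], gripper=[20,20,20,20])

```text
clock: 10.58
tool_pos: [0.5334, 0.1413, 0.0855]
eef_rot: [-0.337, 0.622, 0.337, 0.622]
contact_force: [-1.3, -0.6, 4.8]
opening: 0.385
```

Ring is yielding at about 9 N total; continuing.

Emit:
apply_moves(delta_pos=[[0.05,0,0],[0.1,0,0],[0.1,0,0],[0.1,0,0]], yaw=[0,0,0,0], gripper=[20,20,20,20])

```text
clock: 10.92
tool_pos: [0.5334, 0.1413, 0.0844]
eef_rot: [-0.337, 0.622, 0.337, 0.622]
contact_force: [-1.4, -1.5, 3.4]
opening: 0.38
```

Emit:
apply_moves(delta_pos=[[0.05,0,0],[0.1,0,0],[0.1,0,0],[0.1,0,0]], yaw=[0,0,0,0], gripper=[20,20,20,20])

```text
clock: 11.25
tool_pos: [0.5334, 0.1414, 0.0833]
eef_rot: [-0.337, 0.622, 0.337, 0.622]
contact_force: [-2.0, -0.1, 2.5]
opening: 0.38
```

Emit:
apply_moves(delta_pos=[[0.05,0,0],[0.1,0,0],[0.1,0,0]], yaw=[0,0,0], gripper=[20,20,20])

```text
clock: 11.5
tool_pos: [0.5334, 0.1414, 0.083]
eef_rot: [-0.337, 0.622, 0.337, 0.622]
contact_force: [-3.0, -1.9, 9.7]
opening: 0.382
```

Emit:
apply_moves(delta_pos=[[0.05,0,0],[0.05,0,0],[0.05,0,0]], yaw=[0,0,0], gripper=[20,20,20])

```text
clock: 11.75
tool_pos: [0.5334, 0.1414, 0.083]
eef_rot: [-0.337, 0.622, 0.337, 0.622]
contact_force: [-2.3, -1.4, 8.6]
opening: 0.379
```

Emit:
apply_moves(delta_pos=[[0.07,0,0],[0.07,0,0],[0.07,0,0]], yaw=[0,0,0], gripper=[20,20,20])

```text
clock: 12.0
tool_pos: [0.5334, 0.1413, 0.083]
eef_rot: [-0.337, 0.621, 0.336, 0.622]
contact_force: [-2.7, -1.9, 10.3]
opening: 0.377
```

Emit:
apply_moves(delta_pos=[[0.02,0,0],[0,0,0],[0,0,0],[0,0,0],[0,0,0],[0,0,0],[0,0,0],[0,0,0]], yaw=[0,0,0,0,0,0,0,0], gripper=[70,70,70,70,70,70,70,70])

```text
clock: 12.67
tool_pos: [0.5334, 0.1414, 0.0829]
eef_rot: [-0.337, 0.621, 0.336, 0.622]
contact_force: [-0.1, 0.3, -0.0]
opening: 0.699
```

Emit:
apply_moves(delta_pos=[[-0.5,0,0],[-1.5,0,0],[-3,0,0],[-5,0,0],[-7,0,0],[-9,0,0],[-11,0,0],[-13,0,0],[-15,0,0],[-15,0,0]], yaw=[0,0,0,0,0,0,0,0,0,0], gripper=[70,70,70,70,70,70,70,70,70,70])

```text
clock: 13.5
tool_pos: [0.535, 0.1427, 0.2374]
eef_rot: [-0.337, 0.619, 0.336, 0.625]
contact_force: [0.3, 0.9, -0.4]
opening: 0.701
```

Run:
```python
from fit import *; from plant import *
s=get_state(); print(s["contact_force"],s["tool_pos"],s["opening"])
im=snapshot("side"); cv2.imwrite("pics/h6_side.png",im[:,:,::-1])
cv2.imwrite("pics/g6.png",cv2.resize(im[210:280,221:285,::-1],None,fx=8,fy=8,interpolation=3))
for z in (.055,.057,.059):print(z,fit("pics/h6_side.png",z,[.5335,.1405],.99))
```

```text
[ 0.25078439  0.88798403 -0.42782335] [0.53498717 0.14269377 0.23743312] 0.7007574500950339
0.055 (array([0.53375419, 0.1402543 ]), np.float64(2.4676566705113414))
0.057 (array([0.53367399, 0.14158113]), np.float64(2.526706074586697))
0.059 (array([0.53358704, 0.14286561]), np.float64(2.395717993079584))
```

View pics/g6.png

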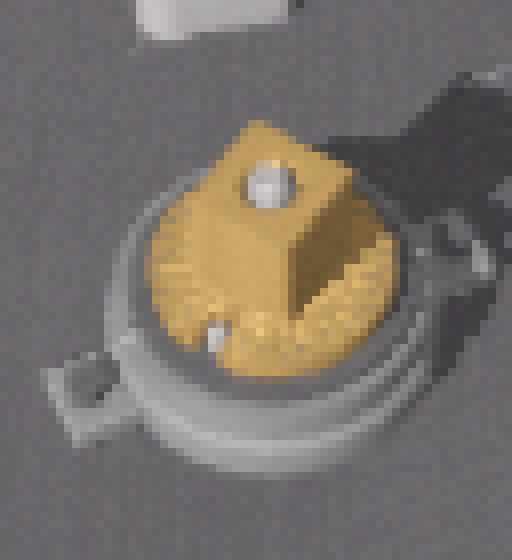

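View pics/h6_side.png

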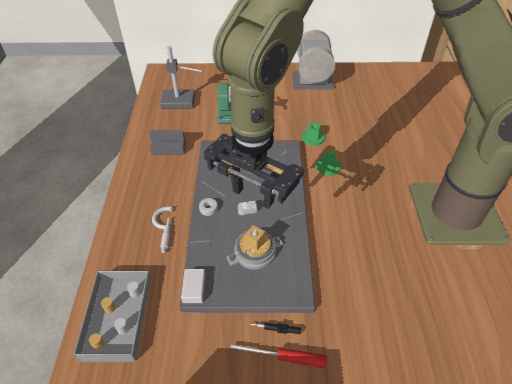

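```bash
python3 -c "
from plant import *
print(finish_job())"
```

```text
the job is handed in; nothing more can be done
None
```

The brass cover is home on the fixture's face with its notch over the pin, released, and the job was handed in at about 13.5 s of the 64 s.

- **Pick:** I took the brass cover, at top-view pixel (326, 209). The two green look-alikes at (346, 275) and (391, 262) were left alone. I gripped it across the boss's y faces and lifted it.
- **Alignment:** The pictures showed the pin at about 0.52 rad counter-clockwise of the fixture's x axis. I turned the cover to that before lowering it, so no search by feel was needed. It went down the shaft and over the pin with no contact force showing.
- **Pressing:** The tool moved about 4 mm from first touching the ring to a firm stop, which matches the ring's travel. The ring gave way at about 9 N in total. At the stop I pushed with about 15 N, well under the 50 N limit.
- **Last checks:** After letting go and backing off to a TCP height of 0.237 m, the side picture shows the notch over the pin and the shaft standing out of the bore. Assuming the cover is at home height, its fitted centre agrees with the fixture's centre from the same camera to about 0.1 mm. The other things look to be where they were.
- **Disagreements:** While the cover was held up high, the side camera's y reading was 1.5–2 mm off the tool's, which is about the calibration error. The side picture alone could not tell home from 4 mm high, so the seated height rests on the tool's travel and the firm stop.

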